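Mount a thread spool on the slanted stand with its spindle

TASK

Take the blue thread spool and set it squarely down into the round yellow cup of the slanted grey stand. Then take the steel spindle with the orange knob out of the wooden block and push it down through the spool into the hole of the stand until it is fully home, with the knob down on the spool, and let go. Leave everything else, the other spools and the awl included, where it is.

Things in the scene. Friction and masses are not known exactly. Their poses are not given: they have to be found in the camera images.
- stand: fixed grey metal spool stand; base plate 160 x 110 x 12 mm. Origin on the table, under the middle of the seat's top face. z is up; its -x is the way the seat's axis leans (roughly towards the robot, at most 0.45 rad off). A steel wire eyelet stands on the base 80 mm towards +x, up to 110 mm high; it has no part in the job.
- seat: the stand's slanted seat, fixed to it: a grey plate 76 x 76 x 40 mm whose top face carries a round yellow cup rim, inner dia 52 mm, outer dia 60 mm, 8 mm deep. Origin: centre of the cup's floor (90 mm above the table). z is the cup's and hole's axis, pointing out of the cup; it leans 24 degrees (0.42 rad) from vertical. On this axis a hole of 10.5 mm dia with a small chamfer goes right through the plate (40 mm deep).
- spool_navy_center (a point): centre (half-way up) of the blue thread spool: plain cylinder, 48 mm dia, 64 mm tall, with a 15 mm bore right through along z, white end faces; about 120 g. It starts upright on the table at any of three places, the centre 32 mm up. Either end may go into the cup. Seated, its centre is 32 mm above the cup's floor along the seat's z, and it may settle 2 mm downhill against the rim. Fingers that reach lower than 8 mm from its lower end would meet the cup's rim.
- spindle_grip (a point): centre of the spindle's orange knob: cylinder 20 mm dia, 46 mm tall, z along the spindle pointing from rod to knob. Below the knob's underside (23 mm under this point) runs a steel rod 8 mm dia and 100 mm long with a tapered end; about 50 g. It starts upright in one of the two holes (10.5 mm dia, 70 mm deep) of the wooden block, rod end 5 mm and knob centre 128 mm above the table; the bare rod must be lifted about 75 mm to come out of the block.
- spindle_tip (a point): the end of the spindle's rod, on its axis, 123 mm from the knob's centre; z points from the rod end to the knob. Fully home the knob's underside sits on the spool and this point lies 36 mm below the cup's floor along the seat's axis.
- block: fixed wooden block 70 x 140 x 75 mm with two upright holes on its long (y) axis, 38 mm either side of the middle, for the spindle and the awl. Origin: centre of its underside.
- spool_red: red thread spool like the blue one (48 mm dia, 64 mm tall, 15 mm bore), standing on the table; a bystander. Origin: centre of its underside.
- spool_amber: yellow thread spool like the blue one (48 mm dia, 64 mm tall, 15 mm bore), standing on the table; a bystander. Origin: centre of its underside.
- awl: awl with dark wooden bulb-shaped handle (26 mm dia, 48 mm tall), upright in the block's other hole, top 153 mm above the table; a bystander. Origin: its point.
- glue: white glue bottle with orange cap, 44 mm dia, 120 mm tall; a bystander. Origin: centre of its underside.
- pin_dish: blue ceramic dish, 90 mm dia, 28 mm tall; a bystander. Origin: centre of its underside.
- scissors: scissors with green handles lying flat, about 215 x 70 x 10 mm; a bystander. Origin: at the screw, on the table; x towards the points.
- tape: round red tape measure case, 52 mm dia, 20 mm tall; a bystander. Origin: centre of its underside.
- gauge: aluminium seam gauge lying flat, 150 x 26 x 4 mm; a bystander. Origin: centre of its underside.

How it is judged:
On the way, in this order (a step that is already met when the one before it is completed fails the run):
1. the blue spool is seated in the stand's cup (x of spool_navy_center in the frame of seat between -0.006 and 0.006 m and y of spool_navy_center in the frame of seat between -0.006 and 0.006 m and z of spool_navy_center in the frame of seat between 0.028 and 0.036 m and angle between the z axis of spool_navy_center and the z axis of seat, either way round below 0.12 rad), for 0.2 s.
2. the spindle is through the spool, home in the stand's hole (all of step 1 and x of spindle_tip in the frame of seat between -0.005 and 0.005 m and y of spindle_tip in the frame of seat between -0.005 and 0.005 m and z of spindle_tip in the frame of seat between -0.042 and -0.032 m and angle between the z axis of spindle_tip and the z axis of seat, either way round below 0.12 rad), for 0.2 s.
At the end, for the whole second after the job is handed in: Blue spool in the cup: centre within 6 mm of the axis each way, 28-36 mm above the cup floor; spindle through it into the hole: rod end 32-42 mm below the cup floor, within 5 mm of the axis each way; both within 0.12 rad of the seat's axis; bystanders within 30 mm of their start (all of step 2); the robot touches nothing.
It fails at once if another spool is moved more than 30 mm (distance of any of spool_red, spool_amber from where it was at the start of the episode above 0.03 m).
It fails at once if the awl is moved more than 30 mm (distance of awl from where it was at the start of the episode above 0.03 m).
It fails at once if another thing on the table is moved more than 30 mm (distance of any of glue, pin_dish, scissors, tape, gauge from where it was at the start of the episode above 0.03 m).
It also fails if it takes over 64 s, if anything falls off the work surface, if the arm or the gripper's body presses on something with over 40 N, if the wrist force passes 120 N, or if a joint passes its speed limit or range.

ROBOT

A 6-joint arm with a two-finger parallel gripper is mounted at the origin on the work surface. World frame = base frame: x ahead of the robot, y to its left, z up, the work surface at z = 0. Lengths are in m, angles in rad, forces in N, time in s.
With the tool pointing down it reaches from about 0.35 to 0.725 m from the base axis. Payload 4.3 kg.
Tool frame: the origin (TCP) lies at the very end of the fingers, on their centre line; the grasp point (between the pads) lies 19 mm behind it (robot.hold_point_z is the x of the grasp point in the tool frame, in m); x points along the fingers, y is the direction in which the jaws open and shut, and the axes are right-handed (so a half turn about x gives the same grasp; the last joint's range is limited). The gripper opens to 85 mm and grips with 20 to 120 N. Pads are 22 mm wide; open, the fingers measure 114 mm over their backs; the gripper's body (76 mm by 85 mm) begins 54 mm behind the grasp point. The pads swing forward as they close: fully open they stand 13 mm farther back than shut.
Start: joints at [-1.241, 0.377, 0.081, 1.274, 0, 1.46], TCP at [0.245, -0.52, 0.205] pointing down, gripper open.
Joint ranges: [-2.72, 2.72], [-0.84, 1.66], [-1.02, 1.22], [-1.77, 2.12], [-1.37, 1.28], [-3.14, 3.14]. Speed limits (rad/s): [2.57, 2.57, 3.14, 3.14, 3.14, 3.14].

INTERFACE

Orientations are given as a unit quaternion [x, y, z, w].
In Python, from plant import robot gives the robot as it stands.
- The arm moves only by the shell command python3 -m jog 'ROWS' [FORCE]. ROWS is JSON, a list of rows, each an object of numbers: "ax", "ay", "az": the turn, a rotation vector about the world's x, y, z in rad; "tx", "ty", "tz": the shift along the world's x, y, z in mm; "fingers": the opening in per cent of the stroke, from 0 (shut) to 100 (fully open). In form: [{"ax": .., "ay": .., "az": .., "tx": .., "ty": .., "tz": .., "fingers": ..}, ...]. A call has 1 to 12 rows; each row shifts and turns the commanded pose from where the row before left it; what a row does not reach is not made up. A row lasts 1/8 s, in which the tool goes at most 62.5 mm and 10.7 degrees, less where a joint would pass 70% of its speed; a pose out of reach is approached as far as the arm can. A call is refused whole if a number of a shift passes 62.5 or a number of a turn 0.188, either way. A call with a gripper value outside its range is refused whole. The fingers move at their own pace and stop on an object; FORCE is the grip in N (left out, the last holds). Time passes only in rows, so rows that do not move let the fingers close. It gives the time, the measured TCP pose, the force and the opening at its end, in the units of the state.
- robot.sense(): the state, without advancing time (a new reading comes with each control period).
- robot.read_camera(name): name is "scene" or "top"; returns the picture (480x640x3 uint8, red, green, blue); there is no depth.
- robot.calibration(name): a dict with "fx", "fy", "cx", "cy" (pixels), "pose" (4x4, takes a point from camera to world coordinates). Camera axes: x right, y down, z forward; pixel columns grow to the right and rows downward; lengths in m; the calibration is good to about 2 mm. A picture is of the moment at which its call begins. calibration takes no time and is no camera call.
- robot.hand_in(): hands the job in, once; it reports no verdict.
Trained networks look in the newest picture that a camera, given by its name, has taken for a name from the list of things; names that differ only in an ending like _2 or _b are one class to them, and where a whole thing is asked for, a point or a joint stands for the part that bears it (a point fixed in the world has none). Each returns a list of dicts, best first, with "score" (0 to 1); they miss things now and then, are a little off and sometimes report something else, mostly with a low value. They report only what shows in the picture. A call takes as long as a camera call.
- robot.search_frame(camera, name): "extent" ([left, top, right, bottom] in pixels, round what is visible of it).
- robot.silhouettes(camera, name): "region" (480x640 bool, what is visible of it) and "extent" ([left, top, right, bottom] in pixels, round what is visible of it).
The state is a dict: "time": time; "joint_positions": joint angles; "qd": joint speeds; "effort": joint torques, N m; "tcp_pos": TCP position; "tcp_rot": TCP orientation; "wrist_force": force on the tool from outside, world axes, zero at the start; "wrist_torque": the same for the moment, N m; "gripper_width": opening from 0.0 (shut) to 1.0 (fully open).
Only numpy, scipy, OpenCV 4.12 (cv2) and the standard library are available. Lean on these libraries where they do the work, as an engineer would, in place of code of your own. Each camera call takes 0.05 s, during which the arm holds its last target. There are 200 camera calls.

## Working session

There is one attempt and no reset: what is moved stays moved. The work goes in short steps, Python scripts to look and compute and a shell command to move; the robot and the scene stay as the last step left them, time stands still between calls to the robot, and variables do not carry over. Pictures are saved under pics/ and viewed, about 8 in all and at most 12, crops included, and the job is handed in when it is done.

```bash
ls; mkdir -p pics
python3 - <<'E'
from plant import robot
import cv2,numpy as np
for c in("scene","top"):
    im=robot.read_camera(c); cv2.imwrite(f"pics/{c}0.png",im[:,:,::-1])
    k=robot.calibration(c); print(c,[round(k[a],1) for a in("fx","fy","cx","cy")],np.round(k["pose"],3).tolist())
    for n in("spool_navy_center","spindle_grip","stand","seat","block","spool_red","spool_amber","awl","glue"):
        print(n,[(np.round(d["extent"]).tolist(),round(d["score"],2)) for d in robot.search_frame(c,n)[:2]])
print(robot.sense())
E
```

```text
pics
scene [553.9, 553.9, 316.7, 241.2] [[0.37, 0.544, -0.753, 1.428], [0.929, -0.227, 0.293, -0.367], [-0.011, -0.808, -0.59, 0.792], [0.0, 0.0, 0.0, 1.0]]
spool_navy_center [([388.0, 199.0, 407.0, 229.0], 0.86)]
spindle_grip [([126.0, 246.0, 140.0, 279.0], 0.74), ([452.0, 206.0, 469.0, 237.0], 0.7)]
stand []
seat [([312.0, 245.0, 353.0, 271.0], 0.91)]
block [([120.0, 263.0, 203.0, 317.0], 0.6)]
spool_red [([450.0, 207.0, 473.0, 237.0], 0.58), ([126.0, 245.0, 138.0, 278.0], 0.31)]
spool_amber [([412.0, 223.0, 437.0, 262.0], 0.92)]
awl [([167.0, 240.0, 181.0, 276.0], 0.71), ([314.0, 246.0, 354.0, 274.0], 0.26)]
glue [([404.0, 272.0, 431.0, 325.0], 0.88)]
top [611.0, 611.0, 319.8, 244.1] [[-0.016, -0.991, 0.135, 0.402], [-1.0, 0.019, 0.021, -0.027], [-0.024, -0.134, -0.991, 1.313], [0.0, 0.0, 0.0, 1.0]]
spool_navy_center [([191.0, 311.0, 217.0, 334.0], 0.58)]
spindle_grip [([514.0, 277.0, 531.0, 286.0], 0.6)]
stand [([287.0, 196.0, 351.0, 283.0], 0.74)]
seat [([299.0, 220.0, 340.0, 268.0], 0.56), ([516.0, 275.0, 532.0, 287.0], 0.54)]
block [([449.0, 254.0, 534.0, 307.0], 0.64)]
spool_
[... 292 characters left out ...]
)]
{'time': 1.0, 'joint_positions': array([-1.24130587e+00,  3.77282860e-01,  8.10541911e-02,  1.27442165e+00,
       -1.58274329e-05,  1.46050502e+00]), 'qd': array([ 1.07969903e-04, -5.24454611e-04,  1.58801292e-03, -4.11209581e-04,
       -2.95774977e-05,  2.13407207e-03]), 'effort': array([-9.21456626e-05, -4.63524556e+01,  2.70165449e+01,  4.60520369e-05,
       -3.08808112e-04,  7.18519345e-06]), 'tcp_pos': array([ 0.24482532, -0.52033735,  0.2053602 ]), 'tcp_rot': array([ 0.69008062,  0.15418442, -0.69008045,  0.15428827]), 'wrist_force': array([-0.1621232 , -0.22630453, -0.25152612]), 'wrist_torque': array([ 0.00766221, -0.01652781,  0.04331107]), 'gripper_width': 0.9990500911777317}
```

View pics/scene0.png

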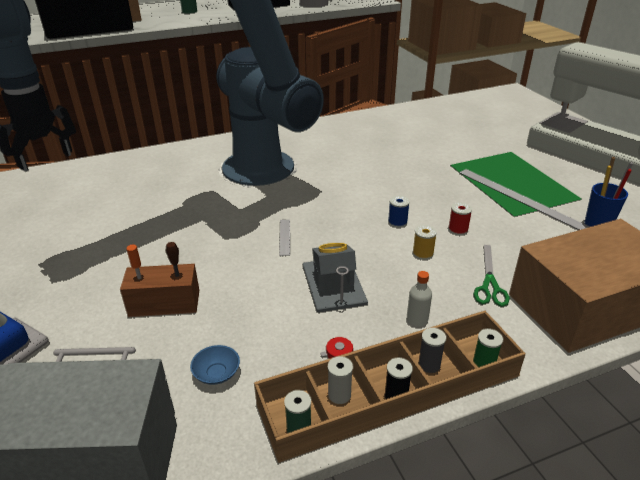

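View pics/top0.png

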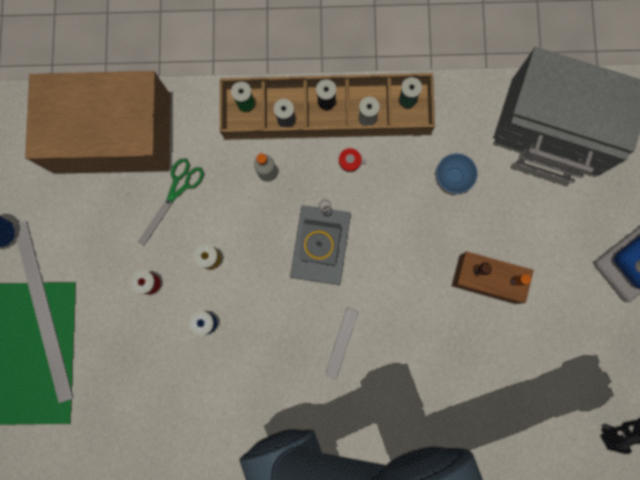

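The blue spool shows at scene (399,212) and top (204,322). The spindle knob is at scene (133,256) and top (526,280), next to the dark awl. The yellow cup is at scene (333,247) and top (319,245), and the eyelet is on its far side. Next I measure these.

```bash
cat > h.py <<'E'
from plant import robot
import cv2,numpy as np
from scipy.optimize import least_squares
from scipy.spatial.transform import Rotation as R
K={c:robot.calibration(c) for c in("scene","top")}
def proj(c,P):
    k=K[c];T=np.linalg.inv(k["pose"]);p=np.atleast_2d(P)@T[:3,:3].T+T[:3,3]
    return np.c_[k["fx"]*p[:,0]/p[:,2]+k["cx"],k["fy"]*p[:,1]/p[:,2]+k["cy"]]
def cyl(o,z,r,h0,h1):
    q=R.align_vectors([z],[[0,0,1]])[0].as_matrix();a=np.linspace(0,2*np.pi,60)
    return np.vstack([o+(q@np.array([r*np.cos(a),r*np.sin(a),0*a+h])).T for h in(h0,h1)])
def hullc(uv):
    m=cv2.moments(cv2.convexHull(uv.astype(np.float32)));return np.array([m["m10"],m["m01"]])/m["m00"]
def seatz(yaw): # yaw of stand x
    return np.array([-np.sin(.4189)*np.cos(yaw),-np.sin(.4189)*np.sin(yaw),np.cos(.4189)])
def cmask(im,box,lo,hi):
    hsv=cv2.cvtColor(im,cv2.COLOR_RGB2HSV);m=cv2.inRange(hsv,lo,hi);o=np.zeros_like(m)
    l,t,r,b=box;o[t:b,l:r]=m[t:b,l:r];return o
def mhull(m):
    ys,xs=np.nonzero(m);return np.c_[xs,ys]
E
python3 - <<'E'
from h import *
im={c:robot.read_camera(c) for c in K}
# spool via silhouettes
def fit(cs,model,x0):
    s=least_squares(lambda x:np.concatenate([hullc(proj(c,model(x)))-cs[c] for c in cs]),x0);return s.x,s.fun
cs={}
for c in K:
    d=robot.silhouettes(c,"spool_navy_center")[0];cs[c]=hullc(mhull(d["region"]));print(c,d["extent"],d["score"],d["region"].sum(),cs[c])
f=fit(cs,lambda x:cyl([x[0],x[1],0],[0,0,1],.024,0,.064),[.3,.2]);print("spool",f)
cs={}
for c,b in(("scene",(120,240,146,285)),("top",(505,268,540,292))):
    m=cmask(im[c],b,(5,170,150),(17,255,255));cs[c]=hullc(mhull(m));print(c,(m>0).sum(),cs[c])
g=fit(cs,lambda x:cyl([x[0],x[1],.128],[0,0,1],.01,-.023,.023),[.4,-.3]);print("knob",g)
cs={};
for c,b in(("scene",(305,235,365,262)),("top",(295,222,345,268))):
    m=cmask(im[c],b,(18,120,90),(35,255,255));cs[c]=hullc(mhull(m));print(c,(m>0).sum(),cs[c])
# yaw from base plate / wire: minAreaRect of stand silhouette in top
st=robot.silhouettes("top","stand")
yaw=0
if st:
    print(st[0]["score"],cv2.minAreaRect(mhull(st[0]["region"]).astype(np.float32)))
for yaw in(-.3,-.15,0,.15,.3):
    z=seatz(yaw)
    print("seat",yaw,fit(cs,lambda x:cyl([x[0],x[1],.09],z,.03,.0075,.008),[.4,0]))
    print("   3d",fit(cs,lambda x:cyl([x[0],x[1],x[2]],z,.03,.0075,.008),[.4,0,.09]))
o=cv2.resize(im["top"][190:290,280:360],None,fx=5,fy=5,interpolation=cv2.INTER_CUBIC)
o2=cv2.resize(im["top"][230:310,440:545],None,fx=4,fy=4,interpolation=cv2.INTER_CUBIC)
H=np.zeros((500,820,3),np.uint8);H[:500,:400]=o;H[:320,400:820]=o2
cv2.imwrite("pics/z1.png",H[:,:800,::-1])
E
```

```text
scene [385.8, 197.6, 409.5, 229.8] 0.76 617 [398.38087295 210.88156797]
top [188.5, 310.8, 217.4, 333.7] 0.66 536 [202.44357469 322.87247228]
spool (array([0.41552264, 0.24754402]), array([-0.0829208 , -0.27678392, -0.05543371, -0.09737077]))
scene 41 [130.97916667 247.25      ]
top 54 [525.59607843 278.59607843]
knob (array([ 0.48268601, -0.39556225]), array([-0.97529706,  8.21832387, -0.31374618,  3.25590789]))
scene 198 [332.69087974 247.41323648]
top 216 [318.4538736  244.39449541]
0.75 ((320.1502990722656, 243.98524475097656), (51.43857955932617, 75.76565551757812), 8.426968574523926)
seat -0.3 (array([0.57219278, 0.00104441]), array([-0.36603095, -1.24153307,  0.01890368, -1.02739992]))
   3d (array([0.57093527, 0.00177602, 0.08561027]), array([-0.29144798,  0.02090419, -0.27857524, -0.10675399]))
seat -0.15 (array([0.57169905, 0.00172014]), array([-0.37841008, -1.42019514, -0.10363025, -0.73422094]))
   3d (array([0.57099164, 0.00219063, 0.08567286]), array([-0.31545334, -0.00871413, -0.27614617, -0.09154804]))
seat 0 (array([0.57199011, 0.00208146]), array([-0.37327913, -1.33708168, -0.07149378, -0.86257286]))
   3d (array([0.57101582, 0.00261956, 0.08569873]), array([-0.33036072, -0.01284218, -0.27588107, -0.08937684]))
seat 0.15 (array([0.57222012, 0.00243818]), array([-0.36754801, -1.24910715, -0.03712395, -0.99264434]))
   3d (array([0.57096173, 0.00313169, 0.0855766 ]), array([-0.30991433,  0.02997028, -0.31487856, -0.06978569]))
seat 0.3 (array([0.57202983, 0.00295072]), array([-0.35328133, -1.26983463, -0.08235557, -0.94533108]))
   3d (array([0.57094018, 0.00350693, 0.08569655]), array([-0.3240042 ,  0.02288545, -0.29464616, -0.11485766]))
```

View pics/z1.png

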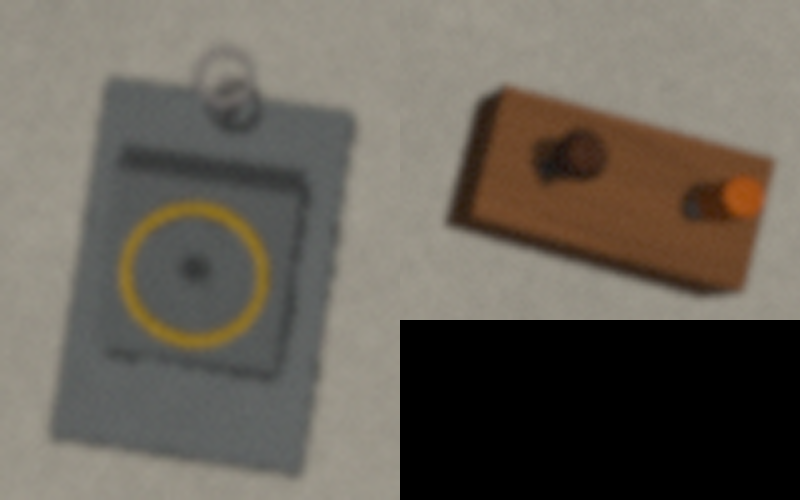

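The crop shows the stand plate corners at about (108,78), (355,113), (298,475) and (52,438), with the hole centre at (195,268). The block's top corners are (505,88), (775,158), (740,290) and (472,222), and the knob top is at (742,197). I'll refine the fit with the rim wall included and a wider knob mask.

Run:
```python
from h import *
im={c:robot.read_camera(c) for c in K}
def fit(cs,model,x0):
    s=least_squares(lambda x:np.concatenate([hullc(proj(c,model(x)))-cs[c] for c in cs]),x0);return np.round(s.x,4),np.round(s.fun,2)
def ray(c,uv,z):
    k=K[c];d=k["pose"][:3,:3]@[(uv[0]-k["cx"])/k["fx"],(uv[1]-k["cy"])/k["fy"],1];o=k["pose"][:3,3];return o+d*(z-o[2])/d[2]
pl=[ray("top",(280+a/5-.4,190+b/5-.4),.012)for a,b in((108,78),(355,113),(298,475),(52,438))]
bl=[ray("top",(440+a/4-.4,230+b/4-.4),.075)for a,b in((105,88),(375,158),(340,290),(72,222))]
pl=np.array(pl);bl=np.array(bl)
print("plate",np.round(pl,3).tolist(),pl.mean(0),[np.linalg.norm(pl[i]-pl[i-1]).round(3) for i in range(4)])
d=(pl[0]-pl[3])+(pl[1]-pl[2]);yaw=np.arctan2(d[1],d[0])
e=(pl[0]-pl[1])+(pl[3]-pl[2]);print("yaw",yaw,np.arctan2(-e[0],e[1]))
print("block",np.round(bl,3).tolist(),[np.linalg.norm(bl[i]-bl[i-1]).round(3) for i in range(4)])
u=(bl[0]+bl[3]-bl[1]-bl[2]);u/=np.linalg.norm(u);c=bl.mean(0);print("block yaw",np.arctan2(-u[0],u[1]),"c",c,"hole",c-.038*u)
z=seatz(yaw);cs={}
for c,b in(("scene",(305,235,365,262)),("top",(295,222,345,268))):
    m=cmask(im[c],b,(18,110,70),(35,255,255));cs[c]=hullc(mhull(m));p=mhull(m);h=proj(c,cyl([.571,.003,.09],z,.03,0,.008));print(c,p.min(0),p.max(0),h.min(0).round(1),h.max(0).round(1))
print("seat",fit(cs,lambda x:cyl([x[0],x[1],.09],z,.03,0,.008),[.57,0]),fit(cs,lambda x:cyl(x,z,.03,0,.008),[.57,0,.09]))
print("hole px->floor",ray("top",(280+195/5-.4,190+268/5-.4),.09),"rim top centre",ray("top",hullc(mhull(m)),.09+.008*.91)-.008*z)
cs={}
for c,b in(("scene",(122,240,146,268)),("top",(515,268,536,290))):
    m=cmask(im[c],b,(4,185,60),(14,255,255));p=mhull(m);cs[c]=hullc(p);h=proj(c,cyl([.484,-.3945,.128],[0,0,1],.01,-.023,.023));print(c,(m>0).sum(),cs[c],p.min(0),p.max(0),h.min(0).round(1),h.max(0).round(1))
print("knob",fit(cs,lambda x:cyl([x[0],x[1],.128],[0,0,1],.01,-.023,.023),[.4,-.3]),"top-cap",ray("top",(525.1,278.9),.151))
o=cv2.resize(im["scene"][235:320,115:205],None,fx=5,fy=5,interpolation=cv2.INTER_CUBIC);cv2.imwrite("pics/z2.png",o[:,:,::-1])
r=R.from_quat(robot.sense()["tcp_rot"]).as_matrix();print(r.round(3),robot.hold_point_z)
```

```text
plate [[0.665, 0.04, 0.012], [0.648, -0.067, 0.012], [0.492, -0.039, 0.012], [0.509, 0.066, 0.012]] [5.78493650e-01 1.02117207e-04 1.20000000e-02] [np.float64(0.158), np.float64(0.108), np.float64(0.159), np.float64(0.106)]
yaw -0.1698364528441696 -0.16509059482198526
block [[0.55, -0.297, 0.075], [0.512, -0.43, 0.075], [0.446, -0.409, 0.075], [0.482, -0.277, 0.075]] [np.float64(0.071), np.float64(0.139), np.float64(0.069), np.float64(0.137)]
block yaw -0.27310488849584946 c [ 0.4974168  -0.35305136  0.075     ] hole [ 0.48716735 -0.38964301  0.075     ]
scene [319 243] [346 252] [318.5 242.1] [347.3 252.8]
top [304 230] [333 259] [302.8 228.7] [332.8 258.4]
seat (array([0.5695, 0.002 ]), array([-0.19, -0.27, -0.1 , -0.2 ])) (array([0.5693, 0.0022, 0.089 ]), array([-0.16,  0.02, -0.17, -0.04]))
hole px->floor [0.57066868 0.00178597 0.09      ] rim top centre [0.57030045 0.00141882 0.0899717 ]
scene 205 [133.51890034 255.76890034] [127 245] [140 267] [122.9 243.5] [138.2 268.1]
top 130 [522.39066667 279.12933333] [515 273] [529 284] [515.7 275. ] [533.6 287.2]
knob (array([ 0.4873, -0.3897]), array([-0.16,  0.32, -0.35,  0.37])) top-cap [ 0.48678792 -0.38881988  0.151     ]
[[ 0.     0.426 -0.905]
 [-0.    -0.905 -0.426]
 [-1.     0.     0.   ]] -0.0187
```

```bash
python3 -m jog '[{"az":0.18,"tz":35,"fingers":100},{"az":0.18,"tz":35},{"az":0.18,"tx":20,"ty":22},{"az":0.18,"tx":20,"ty":22},{"az":0.18,"tx":20,"ty":22},{"az":0.18,"tx":20,"ty":22},{"az":0.18,"tx":20,"ty":22},{"az":0.18,"tx":20,"ty":22},{"az":0.18,"tx":20,"ty":22},{"az":0.18,"tx":20,"ty":22},{"az":0.18,"tx":20,"ty":22},{"az":0.18,"tx":20,"ty":22}]' 60
python3 -m jog '[{"az":0.18,"tx":-2,"ty":45},{"az":0.18,"tx":-2,"ty":50},{"tx":-2,"ty":50},{"tx":-2,"ty":50},{"tx":-2,"ty":50},{"tx":-2,"ty":50},{"tx":-2,"ty":50},{"tx":-3,"ty":50},{"tx":-3,"ty":50},{"tx":-3,"ty":50},{"tx":-3,"ty":50},{}]'
cat >> h.py <<'E'
def pose():
    s=robot.sense();return np.array(s["tcp_pos"]),R.from_quat(s["tcp_rot"]),s
SEAT=np.array([.570,.0018,.09]);YAW=-.168;ZS=seatz(YAW);YS=np.array([-np.sin(YAW),np.cos(YAW),0])
def goal(z,y): # tool x=-z, y=y
    return R.from_matrix(np.c_[-z,y,np.cross(-z,y)])
def delta(P,G):
    p,r,s=pose();print("t",round(s["time"],2),"shift mm",((P-p)*1000).round(1),"rotvec",(G*r.inv()).as_rotvec().round(3),"w",round(s["gripper_width"],3),"F",s["wrist_force"].round(1),"q",s["joint_positions"].round(2))
E
python3 -c "
from h import *
delta(np.array([.4155,.2475,.10]),goal(np.array([0,0,1.]),YS))"
```

```text
t 1.35 shift mm [ 170.7  767.8 -105.4] rotvec [0.    0.    2.534] w 1.003 F [0.2 0.8 0.5] q [-1.24  0.38  0.08  1.27 -0.    1.46]invalid input at $[0]: expected keys ax, ay, az, tx, ty, tz, fingers
invalid input at $[0]: expected keys ax, ay, az, tx, ty, tz, fingers
```

```bash
python3 -m jog '[{"ax":0,"ay":0,"az":0.18,"tx":0,"ty":0,"tz":35,"fingers":100},{"ax":0,"ay":0,"az":0.18,"tx":0,"ty":0,"tz":35,"fingers":100},{"ax":0,"ay":0,"az":0.18,"tx":20,"ty":22,"tz":0,"fingers":100},{"ax":0,"ay":0,"az":0.18,"tx":20,"ty":22,"tz":0,"fingers":100},{"ax":0,"ay":0,"az":0.18,"tx":20,"ty":22,"tz":0,"fingers":100},{"ax":0,"ay":0,"az":0.18,"tx":20,"ty":22,"tz":0,"fingers":100},{"ax":0,"ay":0,"az":0.18,"tx":20,"ty":22,"tz":0,"fingers":100},{"ax":0,"ay":0,"az":0.18,"tx":20,"ty":22,"tz":0,"fingers":100},{"ax":0,"ay":0,"az":0.18,"tx":20,"ty":22,"tz":0,"fingers":100},{"ax":0,"ay":0,"az":0.18,"tx":20,"ty":22,"tz":0,"fingers":100},{"ax":0,"ay":0,"az":0.18,"tx":20,"ty":22,"tz":0,"fingers":100},{"ax":0,"ay":0,"az":0.18,"tx":20,"ty":22,"tz":0,"fingers":100}]' 60
python3 -m jog '[{"ax":0,"ay":0,"az":0.18,"tx":-2,"ty":45,"tz":0,"fingers":100},{"ax":0,"ay":0,"az":0.18,"tx":-2,"ty":50,"tz":0,"fingers":100},{"ax":0,"ay":0,"az":0,"tx":-2,"ty":50,"tz":0,"fingers":100},{"ax":0,"ay":0,"az":0,"tx":-2,"ty":50,"tz":0,"fingers":100},{"ax":0,"ay":0,"az":0,"tx":-2,"ty":50,"tz":0,"fingers":100},{"ax":0,"ay":0,"az":0,"tx":-3,"ty":50,"tz":0,"fingers":100},{"ax":0,"ay":0,"az":0,"tx":-3,"ty":50,"tz":0,"fingers":100},{"ax":0,"ay":0,"az":0,"tx":-3,"ty":50,"tz":0,"fingers":100},{"ax":0,"ay":0,"az":0,"tx":-3,"ty":50,"tz":0,"fingers":100},{"ax":0,"ay":0,"az":0,"tx":-3,"ty":50,"tz":0,"fingers":100},{"ax":0,"ay":0,"az":0,"tx":-3,"ty":50,"tz":0,"fingers":100},{"ax":0,"ay":0,"az":0,"tx":0,"ty":0,"tz":0,"fingers":100}]'
python3 -c "
from h import *
delta(np.array([.4155,.2475,.10]),goal(np.array([0,0,1.]),YS))"
```

```text
time: 2.85
tcp_pos: [0.4454, -0.2995, 0.2754]
tcp_rot: [0.187, 0.682, -0.187, 0.682]
wrist_force: [0.6, 0.0, 0.0]
gripper_width: 1.003
time: 4.35
tcp_pos: [0.4163, 0.2474, 0.2751]
tcp_rot: [0.063, 0.704, -0.062, 0.704]
wrist_force: [0.7, -0.8, -0.1]
gripper_width: 0.996
t 4.35 shift mm [-8.000e-01  1.000e-01 -1.751e+02] rotvec [-0.001 -0.     0.009] w 0.996 F [ 0.7 -0.8 -0.1] q [ 0.4   0.18 -0.01  1.38  0.    0.58]
```

```bash
python3 -m jog '[{"ax":0,"ay":0,"az":0.009,"tx":-1,"ty":0,"tz":-50,"fingers":100},{"ax":0,"ay":0,"az":0,"tx":0,"ty":0,"tz":-50,"fingers":100},{"ax":0,"ay":0,"az":0,"tx":0,"ty":0,"tz":-50,"fingers":100},{"ax":0,"ay":0,"az":0,"tx":0,"ty":0,"tz":-35,"fingers":100},{"ax":0,"ay":0,"az":0,"tx":0,"ty":0,"tz":-25,"fingers":100},{"ax":0,"ay":0,"az":0,"tx":0,"ty":0,"tz":-20,"fingers":100},{"ax":0,"ay":0,"az":0,"tx":0,"ty":0,"tz":-20,"fingers":100},{"ax":0,"ay":0,"az":0,"tx":0,"ty":0,"tz":0,"fingers":100}]' 60
python3 -m jog '[{"ax":0,"ay":0,"az":0,"tx":0,"ty":0,"tz":0,"fingers":0},{"ax":0,"ay":0,"az":0,"tx":0,"ty":0,"tz":0,"fingers":0},{"ax":0,"ay":0,"az":0,"tx":0,"ty":0,"tz":0,"fingers":0},{"ax":0,"ay":0,"az":0,"tx":0,"ty":0,"tz":0,"fingers":0},{"ax":0,"ay":0,"az":0,"tx":0,"ty":0,"tz":0,"fingers":0},{"ax":0,"ay":0,"az":0,"tx":0,"ty":0,"tz":0,"fingers":0},{"ax":0,"ay":0,"az":0,"tx":0,"ty":0,"tz":0,"fingers":0},{"ax":0,"ay":0,"az":0,"tx":0,"ty":0,"tz":0,"fingers":0}]' 60
```

```text
time: 5.35
tcp_pos: [0.4145, 0.243, 0.0242]
tcp_rot: [0.061, 0.705, -0.062, 0.703]
wrist_force: [-0.9, 0.6, 0.6]
gripper_width: 1.0
time: 6.35
tcp_pos: [0.4169, 0.2447, 0.0267]
tcp_rot: [0.061, 0.704, -0.061, 0.705]
wrist_force: [-0.4, -1.8, 6.2]
gripper_width: 0.524
```

```bash
python3 -m jog '[{"ax":0,"ay":0,"az":0,"tx":0,"ty":0,"tz":20,"fingers":0},{"ax":0,"ay":0,"az":0,"tx":0,"ty":0,"tz":40,"fingers":0},{"ax":0,"ay":0,"az":0,"tx":0,"ty":0,"tz":50,"fingers":0},{"ax":0,"ay":0,"az":0,"tx":0,"ty":0,"tz":50,"fingers":0},{"ax":0,"ay":0,"az":0,"tx":0,"ty":0,"tz":50,"fingers":0},{"ax":0,"ay":0,"az":0,"tx":0,"ty":0,"tz":0,"fingers":0}]' 60
python3 -c "
from h import *
delta(SEAT+ZS*.105,goal(ZS,YS))"
```

```text
time: 7.1
tcp_pos: [0.4186, 0.2459, 0.2401]
tcp_rot: [0.063, 0.702, -0.059, 0.707]
wrist_force: [-0.4, -0.0, -0.9]
gripper_width: 0.525
t 7.1 shift mm [ 109.3 -237.   -54.2] rotvec [-0.075 -0.404  0.003] w 0.525 F [-0.4 -0.  -0.9] q [ 0.4   0.18 -0.1   1.28  0.    0.57]
```

```bash
python3 -m jog '[{"ax":-0.012,"ay":-0.067,"az":0,"tx":18,"ty":-40,"tz":0,"fingers":0},{"ax":-0.012,"ay":-0.067,"az":0,"tx":18,"ty":-40,"tz":0,"fingers":0},{"ax":-0.012,"ay":-0.067,"az":0,"tx":18,"ty":-40,"tz":-10,"fingers":0},{"ax":-0.012,"ay":-0.067,"az":0,"tx":18,"ty":-40,"tz":-10,"fingers":0},{"ax":-0.012,"ay":-0.067,"az":0,"tx":18,"ty":-40,"tz":-15,"fingers":0},{"ax":-0.012,"ay":-0.067,"az":0,"tx":19,"ty":-37,"tz":-19,"fingers":0},{"ax":0,"ay":0,"az":0,"tx":0,"ty":0,"tz":0,"fingers":0},{"ax":0,"ay":0,"az":0,"tx":0,"ty":0,"tz":0,"fingers":0},{"ax":0,"ay":0,"az":0,"tx":0,"ty":0,"tz":0,"fingers":0}]' 60
python3 - <<'E'
from h import *
for i in range(2): robot.read_camera("top");delta(SEAT+ZS*.105,goal(ZS,YS))
a=robot.read_camera("scene")[160:280,270:400];b=robot.read_camera("top")[190:310,260:390]
for c,M in(("scene",(270,160)),("top",(260,190))):
    im=a if c=="scene" else b
H=np.hstack([cv2.resize(x,None,fx=3,fy=3,interpolation=cv2.INTER_CUBIC) for x in(a,b)])
p,r,s=pose();ax=-r.as_matrix()[:,0]
for k,(c,M) in enumerate((("scene",(270,160)),("top",(260,190)))):
    for (o,z,rr,h0,h1,col) in((p+ax*.007,ax,.024,-.032,.032,(0,255,0)),(SEAT,ZS,.03,0,.008,(255,0,255))):
        for h in(h0,h1):
            q=(proj(c,cyl(o,z,rr,h,h))-M)*3+1.5+[k*390,0];cv2.polylines(H,[q.astype(np.int32)],True,col,1)
cv2.imwrite("pics/hold.png",H[:,:,::-1])
E
```

```text
time: 8.22
tcp_pos: [0.5255, 0.0085, 0.1821]
tcp_rot: [0.047, 0.547, -0.072, 0.833]
wrist_force: [-0.3, 0.5, -1.9]
gripper_width: 0.523
t 8.28 shift mm [2.3 0.4 3.6] rotvec [-0.    -0.009  0.004] w 0.524 F [-0.5  0.1 -1. ] q [-0.08 -0.06 -0.61  0.61 -0.04  0.08]
t 8.32 shift mm [2.2 0.4 3.7] rotvec [-0.    -0.009  0.004] w 0.525 F [ 0.3  0.4 -1.3] q [-0.08 -0.06 -0.61  0.61 -0.04  0.08]
```

View pics/hold.png

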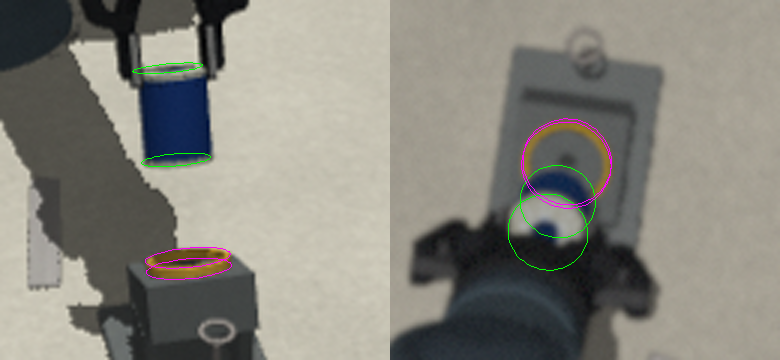

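The overlay shows the predicted rim (magenta) on the yellow cup. The held spool's bore, seen from the top at (545,232), lies on the predicted axis. The spool's ends sit a few picture pixels inside the prediction, so I'll correct the pose and check closer.

```bash
python3 -m jog '[{"ax":0,"ay":-0.009,"az":0.004,"tx":2,"ty":0,"tz":4,"fingers":0},{"ax":0,"ay":0,"az":0,"tx":0,"ty":0,"tz":0,"fingers":0},{"ax":0,"ay":0,"az":0,"tx":0,"ty":0,"tz":0,"fingers":0}]' 60
cat >> h.py <<'E'
def overlay(items,crops,fn,f=6):
    """items: (o,z,r,h,color); crops: (cam,x,y,w,h)"""
    out=[]
    for c,x,y,w,h in crops:
        im=cv2.resize(robot.read_camera(c)[y:y+h,x:x+w],None,fx=f,fy=f,interpolation=cv2.INTER_CUBIC)
        for o,z,r,hh,col in items:
            q=(proj(c,cyl(o,z,r,hh,hh)[:60])-[x,y]+.5)*f
            cv2.polylines(im,[np.round(q*8).astype(np.int32)],True,col,1,cv2.LINE_AA,3)
        out.append(im)
    cv2.imwrite(fn,np.hstack(out)[:,:,::-1])
E
python3 - <<'E'
from h import *
robot.read_camera("top");delta(SEAT+ZS*.105,goal(ZS,YS))
p,r,s=pose();ax=-r.as_matrix()[:,0];o=p+ax*.007
G=(0,255,0)
overlay([(o,ax,.024,-.032,G),(o,ax,.024,.032,G),(o,ax,.0075,.032,G),(SEAT,ZS,.03,.008,(255,0,255)),(SEAT,ZS,.00525,0,(255,0,255))],[("scene",300,170,64,90),("top",415-120,225,64,90)],"pics/hold2.png")
E
```

```text
time: 8.8
tcp_pos: [0.5268, 0.0077, 0.1854]
tcp_rot: [0.046, 0.543, -0.071, 0.835]
wrist_force: [0.5, 0.3, -1.1]
gripper_width: 0.526
t 8.85 shift mm [1.2 1.3 0.6] rotvec [-0.    -0.002  0.001] w 0.526 F [ 0.5  0.4 -1.6] q [-0.08 -0.07 -0.61  0.61 -0.03  0.08]
```

View pics/hold2.png

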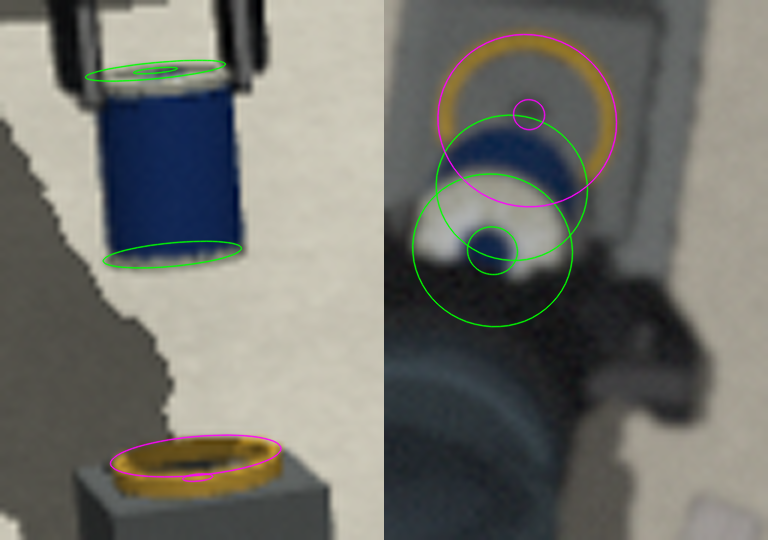

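Both ends of the spool match the overlay to about 1.5 px (3 mm). Its bottom may be about 2 mm short in x, so I bias +x slightly and descend along the axis.

```bash
python3 -m jog '[{"ax":0,"ay":0,"az":0,"tx":3,"ty":0,"tz":0.5,"fingers":0},{"ax":0,"ay":0,"az":0,"tx":6.6,"ty":-1.1,"tz":-15,"fingers":0},{"ax":0,"ay":0,"az":0,"tx":6.6,"ty":-1.1,"tz":-15,"fingers":0},{"ax":0,"ay":0,"az":0,"tx":6.6,"ty":-1.1,"tz":-15,"fingers":0},{"ax":0,"ay":0,"az":0,"tx":6.6,"ty":-1.1,"tz":-15,"fingers":0},{"ax":0,"ay":0,"az":0,"tx":0,"ty":0,"tz":0,"fingers":0},{"ax":0,"ay":0,"az":0,"tx":0,"ty":0,"tz":0,"fingers":0}]' 60
python3 - <<'E'
from h import *
robot.read_camera("top");delta(SEAT+ZS*.025,goal(ZS,YS))
p,r,s=pose();ax=-r.as_matrix()[:,0];o=p+ax*.007
G=(0,255,0)
overlay([(o,ax,.024,-.032,G),(o,ax,.024,.032,G),(SEAT,ZS,.03,.008,(255,0,255))],[("scene",300,190,64,90),("top",295,205,64,90)],"pics/hold3.png")
E
```

```text
time: 9.82
tcp_pos: [0.5564, 0.0033, 0.1263]
tcp_rot: [0.046, 0.543, -0.071, 0.835]
wrist_force: [0.1, -0.2, -1.1]
gripper_width: 0.525
t 9.88 shift mm [  3.3   0.2 -13.8] rotvec [-0.    -0.001  0.001] w 0.523 F [ 0.4  0.3 -1.7] q [-0.09  0.05 -0.67  0.44 -0.03  0.07]
```

View pics/hold3.png

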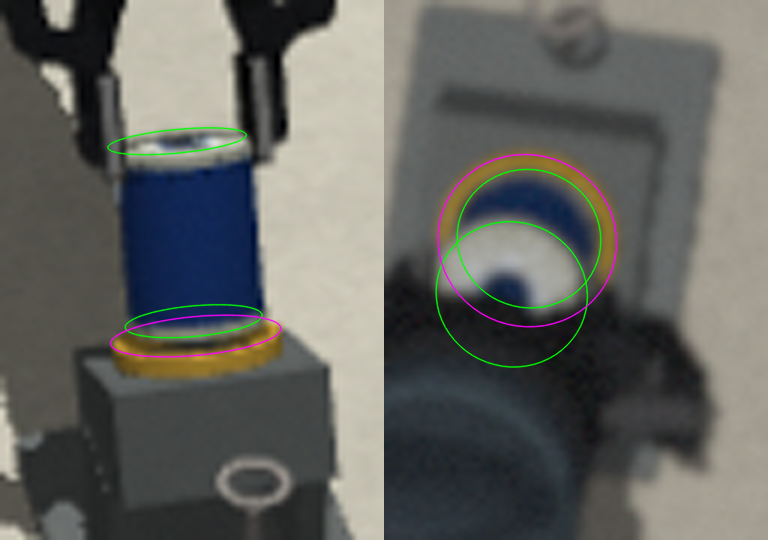

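The spool bottom is just above the cup and centred in it: in the top crop the ring centre is x≈527 and the spool about 529. I continue down slowly.

```bash
python3 -m jog '[{"ax":0,"ay":0,"az":0,"tx":1.6,"ty":-0.3,"tz":-3.6,"fingers":0},{"ax":0,"ay":0,"az":0,"tx":1.6,"ty":-0.3,"tz":-3.6,"fingers":0},{"ax":0,"ay":0,"az":0,"tx":0,"ty":0,"tz":0,"fingers":0}]' 60
python3 -m jog '[{"ax":0,"ay":0,"az":0,"tx":0.8,"ty":-0.1,"tz":-1.8,"fingers":0},{"ax":0,"ay":0,"az":0,"tx":0.8,"ty":-0.1,"tz":-1.8,"fingers":0},{"ax":0,"ay":0,"az":0,"tx":0,"ty":0,"tz":0,"fingers":0},{"ax":0,"ay":0,"az":0,"tx":0,"ty":0,"tz":0,"fingers":0}]' 60
python3 -c "
from h import *
delta(SEAT+ZS*.025,goal(ZS,YS))"
```

```text
time: 10.35
tcp_pos: [0.5591, 0.0027, 0.1181]
tcp_rot: [0.046, 0.544, -0.071, 0.835]
wrist_force: [0.2, -0.3, -1.1]
gripper_width: 0.526
time: 10.85
tcp_pos: [0.561, 0.0024, 0.1154]
tcp_rot: [0.046, 0.543, -0.071, 0.835]
wrist_force: [-6.1, -0.2, 7.2]
gripper_width: 0.525
t 10.85 shift mm [-1.   1.1 -2.6] rotvec [ 0.    -0.001  0.001] w 0.525 F [-6.1 -0.2  7.2] q [-0.09  0.07 -0.67  0.41 -0.03  0.07]
```

Contact comes 1.9 mm early, which matches the 2 mm rise of the TCP on closing, so this is the floor with a slight push on the uphill wall. I ease back and look.

```bash
python3 -m jog '[{"ax":0,"ay":0,"az":0,"tx":-1.2,"ty":0.3,"tz":-0.6,"fingers":0},{"ax":0,"ay":0,"az":0,"tx":0,"ty":0,"tz":0,"fingers":0},{"ax":0,"ay":0,"az":0,"tx":0,"ty":0,"tz":-0.8,"fingers":0},{"ax":0,"ay":0,"az":0,"tx":0,"ty":0,"tz":0,"fingers":0},{"ax":0,"ay":0,"az":0,"tx":0,"ty":0,"tz":0,"fingers":0}]' 60
python3 - <<'E'
from h import *
robot.read_camera("top");delta(SEAT+ZS*.025,goal(ZS,YS))
G=(0,255,0);o=SEAT+ZS*.032
overlay([(o,ZS,.024,.032,G),(SEAT,ZS,.03,.008,(255,0,255))],[("scene",300,190,64,90),("top",295,205,64,90)],"pics/hold4.png")
E
```

```text
time: 11.48
tcp_pos: [0.5608, 0.0024, 0.1152]
tcp_rot: [0.046, 0.542, -0.071, 0.836]
wrist_force: [-8.3, -1.4, 11.9]
gripper_width: 0.524
t 11.53 shift mm [-0.9  1.  -2.4] rotvec [0.001 0.001 0.001] w 0.519 F [-7.3 -1.3 12.3] q [-0.09  0.07 -0.68  0.4  -0.03  0.07]
```

View pics/hold4.png

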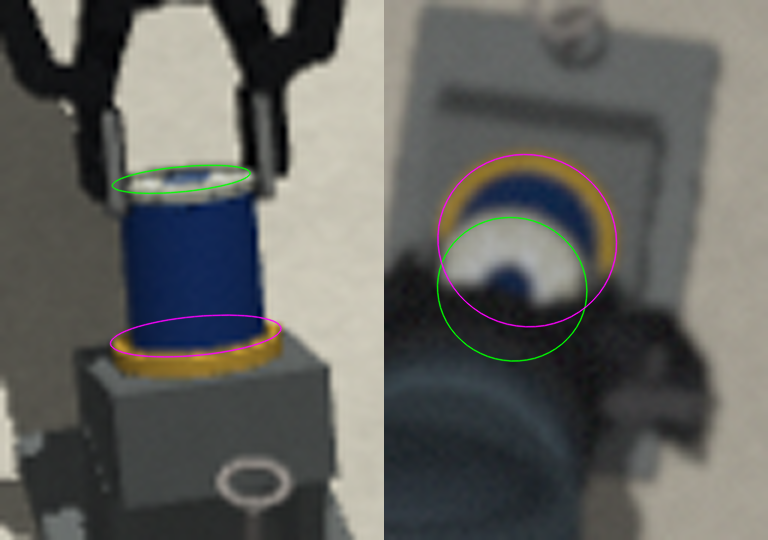

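The spool's lower end is inside the rim, with the whole yellow ring visible around it. It leans slightly less than the axis, so I release it to settle flat and retreat along the axis.

```bash
python3 -m jog '[{"ax":0,"ay":0,"az":0,"tx":0.4,"ty":0,"tz":0.8,"fingers":0},{"ax":0,"ay":0,"az":0,"tx":0,"ty":0,"tz":0,"fingers":58},{"ax":0,"ay":0,"az":0,"tx":0,"ty":0,"tz":0,"fingers":65},{"ax":0,"ay":0,"az":0,"tx":0,"ty":0,"tz":0,"fingers":90},{"ax":0,"ay":0,"az":0,"tx":0,"ty":0,"tz":0,"fingers":90},{"ax":0,"ay":0,"az":0,"tx":0,"ty":0,"tz":0,"fingers":90},{"ax":0,"ay":0,"az":0,"tx":-4,"ty":0.7,"tz":9.1,"fingers":90},{"ax":0,"ay":0,"az":0,"tx":-8,"ty":1.4,"tz":18.3,"fingers":90},{"ax":0,"ay":0,"az":0,"tx":-16,"ty":2.7,"tz":36.5,"fingers":90},{"ax":0,"ay":0,"az":0,"tx":-20,"ty":3.4,"tz":45.7,"fingers":90},{"ax":0,"ay":0,"az":0,"tx":-20,"ty":3.4,"tz":45.7,"fingers":90},{"ax":0,"ay":0,"az":0,"tx":-20,"ty":3.4,"tz":45.7,"fingers":90}]' 60
python3 -c "
from h import *
delta(np.array([.487,-.3895,.25]),goal(np.array([0,0,1.]),YS))"
```

```text
time: 13.12
tcp_pos: [0.4711, 0.0179, 0.3178]
tcp_rot: [0.046, 0.543, -0.071, 0.836]
wrist_force: [0.1, -0.6, -0.1]
gripper_width: 0.895
t 13.12 shift mm [  15.9 -407.4  -67.8] rotvec [0.07  0.413 0.001] w 0.895 F [ 0.1 -0.6 -0.1] q [-0.07 -0.23 -0.4   0.99 -0.04  0.09]
```

```bash
python3 -m jog '[{"ax":0.009,"ay":0.052,"az":0,"tx":2,"ty":-51,"tz":0,"fingers":55},{"ax":0.009,"ay":0.052,"az":0,"tx":2,"ty":-51,"tz":0,"fingers":55},{"ax":0.009,"ay":0.052,"az":0,"tx":2,"ty":-51,"tz":0,"fingers":55},{"ax":0.009,"ay":0.052,"az":0,"tx":2,"ty":-51,"tz":-10,"fingers":55},{"ax":0.009,"ay":0.052,"az":0,"tx":2,"ty":-51,"tz":-10,"fingers":55},{"ax":0.009,"ay":0.052,"az":0,"tx":2,"ty":-51,"tz":-15,"fingers":55},{"ax":0.009,"ay":0.052,"az":0,"tx":2,"ty":-51,"tz":-15,"fingers":55},{"ax":0.007,"ay":0.049,"az":0,"tx":2,"ty":-50,"tz":-18,"fingers":55},{"ax":0,"ay":0,"az":0,"tx":0,"ty":0,"tz":0,"fingers":55},{"ax":0,"ay":0,"az":0,"tx":0,"ty":0,"tz":0,"fingers":55}]' 60
python3 - <<'E'
from h import *
robot.read_camera("top");delta(np.array([.487,-.3895,.109]),goal(np.array([0,0,1.]),YS))
G=(0,255,0);o=SEAT+ZS*.032
overlay([(o,ZS,.024,.032,G),(o,ZS,.0075,.032,G),(SEAT,ZS,.03,.008,(255,0,255))],[("scene",300,190,64,90),("top",295,205,64,90)],"pics/seated.png")
E
```

```text
time: 14.38
tcp_pos: [0.4882, -0.3888, 0.2478]
tcp_rot: [0.06, 0.705, -0.06, 0.704]
wrist_force: [0.3, 0.1, 0.6]
gripper_width: 0.554
t 14.43 shift mm [  -1.4   -1.  -139.9] rotvec [ 0.001 -0.     0.001] w 0.557 F [-0.5  0.2 -0.2] q [-0.77  0.48  0.35  1.44 -0.   -0.6 ]
```

View pics/seated.png

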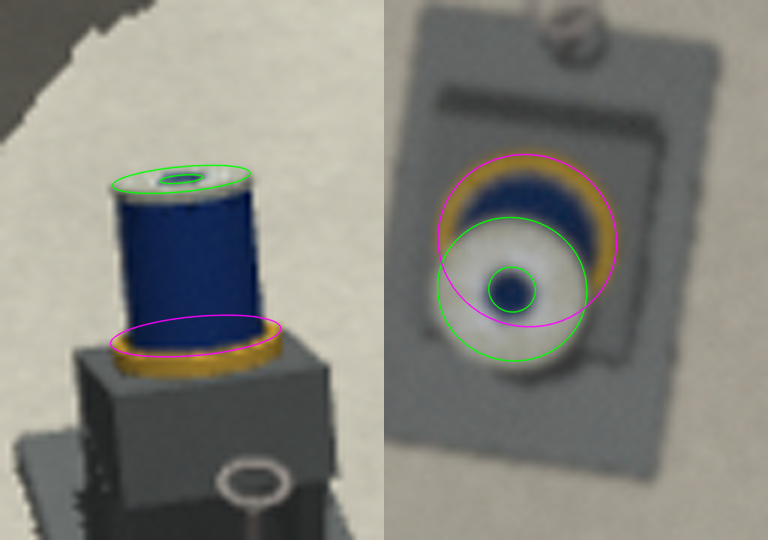

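The seated spool's top face and bore at top (511,290) coincide with the predicted pose in both views. Now the knob.

```bash
python3 -m jog '[{"ax":0,"ay":0,"az":0,"tx":-1.4,"ty":-1,"tz":-30,"fingers":55},{"ax":0,"ay":0,"az":0,"tx":0,"ty":0,"tz":-30,"fingers":55},{"ax":0,"ay":0,"az":0,"tx":0,"ty":0,"tz":-25,"fingers":55},{"ax":0,"ay":0,"az":0,"tx":0,"ty":0,"tz":-20,"fingers":55},{"ax":0,"ay":0,"az":0,"tx":0,"ty":0,"tz":-20,"fingers":55},{"ax":0,"ay":0,"az":0,"tx":0,"ty":0,"tz":-14,"fingers":55},{"ax":0,"ay":0,"az":0,"tx":0,"ty":0,"tz":0,"fingers":55}]' 80
python3 -m jog '[{"ax":0,"ay":0,"az":0,"tx":0,"ty":0,"tz":0,"fingers":0},{"ax":0,"ay":0,"az":0,"tx":0,"ty":0,"tz":0,"fingers":0},{"ax":0,"ay":0,"az":0,"tx":0,"ty":0,"tz":0,"fingers":0},{"ax":0,"ay":0,"az":0,"tx":0,"ty":0,"tz":0,"fingers":0},{"ax":0,"ay":0,"az":0,"tx":0,"ty":0,"tz":0,"fingers":0},{"ax":0,"ay":0,"az":0,"tx":0,"ty":0,"tz":0,"fingers":0},{"ax":0,"ay":0,"az":0,"tx":0,"ty":0,"tz":0,"fingers":0}]' 80
python3 -c "
from h import *
robot.read_camera('top');delta(np.array([.487,-.3895,.109]),goal(np.array([0,0,1.]),YS))"
```

```text
time: 15.4
tcp_pos: [0.4864, -0.3891, 0.1084]
tcp_rot: [0.06, 0.705, -0.059, 0.704]
wrist_force: [0.7, -0.4, -0.4]
gripper_width: 0.549
time: 16.27
tcp_pos: [0.4877, -0.391, 0.1098]
tcp_rot: [0.059, 0.704, -0.061, 0.705]
wrist_force: [-0.6, -0.2, 5.8]
gripper_width: 0.195
t 16.32 shift mm [-0.7  1.5 -0.8] rotvec [0.002 0.    0.001] w 0.196 F [-0.5  0.4  6. ] q [-0.78  0.52  0.05  1.1  -0.   -0.61]
```

```bash
python3 -m jog '[{"ax":0,"ay":0,"az":0,"tx":0,"ty":0,"tz":15,"fingers":0},{"ax":0,"ay":0,"az":0,"tx":0,"ty":0,"tz":25,"fingers":0},{"ax":0,"ay":0,"az":0,"tx":0,"ty":0,"tz":30,"fingers":0},{"ax":0,"ay":0,"az":0,"tx":0,"ty":0,"tz":30,"fingers":0},{"ax":0,"ay":0,"az":0,"tx":0,"ty":0,"tz":40,"fingers":0},{"ax":0,"ay":0,"az":0,"tx":0,"ty":0,"tz":40,"fingers":0},{"ax":0,"ay":0,"az":0,"tx":0,"ty":0,"tz":30,"fingers":0},{"ax":0,"ay":0,"az":0,"tx":0,"ty":0,"tz":0,"fingers":0}]' 80
python3 -c "
from h import *
robot.read_camera('top');delta(SEAT+ZS*.24,goal(ZS,YS))"
```

```text
time: 17.32
tcp_pos: [0.4877, -0.391, 0.3215]
tcp_rot: [0.058, 0.704, -0.061, 0.705]
wrist_force: [0.6, -0.1, -1.4]
gripper_width: 0.198
t 17.38 shift mm [-13.5 408.8 -10.2] rotvec [-0.068 -0.413  0.002] w 0.192 F [ 0.9 -1.  -1.1] q [-0.78  0.51  0.58  1.64 -0.   -0.61]
```

```bash
python3 -m jog '[{"ax":-0.0085,"ay":-0.0516,"az":0,"tx":-1.7,"ty":51,"tz":0,"fingers":0},{"ax":-0.0085,"ay":-0.0516,"az":0,"tx":-1.7,"ty":51,"tz":0,"fingers":0},{"ax":-0.0085,"ay":-0.0516,"az":0,"tx":-1.7,"ty":51,"tz":0,"fingers":0},{"ax":-0.0085,"ay":-0.0516,"az":0,"tx":-1.7,"ty":51,"tz":0,"fingers":0},{"ax":-0.0085,"ay":-0.0516,"az":0,"tx":-1.7,"ty":51,"tz":0,"fingers":0},{"ax":-0.0085,"ay":-0.0516,"az":0,"tx":-1.7,"ty":51,"tz":-2,"fingers":0},{"ax":-0.0085,"ay":-0.0516,"az":0,"tx":-1.7,"ty":51,"tz":-4,"fingers":0},{"ax":-0.0085,"ay":-0.0516,"az":0,"tx":-1.6,"ty":51,"tz":-4,"fingers":0},{"ax":0,"ay":0,"az":0,"tx":0,"ty":0,"tz":0,"fingers":0},{"ax":0,"ay":0,"az":0,"tx":0,"ty":0,"tz":0,"fingers":0}]' 80
python3 -c "
from h import *
robot.read_camera('top');delta(SEAT+ZS*.24,goal(ZS,YS))"
```

```text
time: 18.62
tcp_pos: [0.4724, 0.0178, 0.307]
tcp_rot: [0.046, 0.545, -0.07, 0.835]
wrist_force: [0.2, 0.3, -0.8]
gripper_width: 0.195
t 18.68 shift mm [0.8 1.1 1.7] rotvec [-0.002 -0.003  0.002] w 0.194 F [-0.2 -0.2 -0.1] q [-0.07 -0.22 -0.42  0.96 -0.04  0.09]
```

```bash
python3 -m jog '[{"ax":-0.002,"ay":-0.003,"az":0.002,"tx":0.8,"ty":1.1,"tz":1.7,"fingers":0},{"ax":0,"ay":0,"az":0,"tx":6.2,"ty":-1,"tz":-14,"fingers":0},{"ax":0,"ay":0,"az":0,"tx":6.2,"ty":-1,"tz":-14,"fingers":0},{"ax":0,"ay":0,"az":0,"tx":6.2,"ty":-1,"tz":-14,"fingers":0},{"ax":0,"ay":0,"az":0,"tx":0,"ty":0,"tz":0,"fingers":0},{"ax":0,"ay":0,"az":0,"tx":0,"ty":0,"tz":0,"fingers":0}]' 80
python3 - <<'E'
from h import *
robot.read_camera("top");delta(SEAT+ZS*.189,goal(ZS,YS))
p,r,s=pose();ax=-r.as_matrix()[:,0];k=p+ax*.0182;t=k-ax*.123
d=t-SEAT;print("tip in seat",[round(1000*d@v,1) for v in(np.cross(YS,ZS),YS,ZS)])
G=(0,255,0)
overlay([(t,ax,.004,.008,G),(t,ax,.004,.05,G),(k,ax,.01,-.023,G),(k,ax,.01,.023,G),(SEAT,ZS,.0075,.064,(255,0,255))],[("scene",295,135,64,90),("top",295,225,64,90)],"pics/sp1.png")
E
```

```text
time: 19.42
tcp_pos: [0.4931, 0.0151, 0.2687]
tcp_rot: [0.046, 0.542, -0.07, 0.836]
wrist_force: [-0.6, -0.8, -0.3]
gripper_width: 0.195
t 19.48 shift mm [ 1.  -0.7 -6.3] rotvec [-0.     0.002  0.   ] w 0.196 F [ 1.1 -0.6 -0.9] q [-0.07 -0.18 -0.49  0.84 -0.04  0.09]
tip in seat [np.float64(1.8), np.float64(0.5), np.float64(90.4)]
```

View pics/sp1.png

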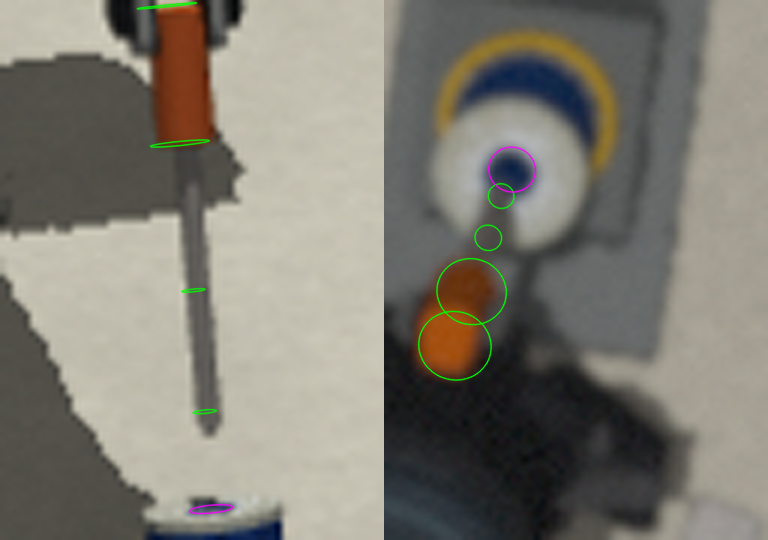

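The rod tip matches the prediction within about 1 px in both views. The computed tip offset is 1.8 mm in +x of the seat, so I correct that and go down into the bore.

```bash
python3 -m jog '[{"ax":0,"ay":0.002,"az":0,"tx":-1.4,"ty":-0.2,"tz":-0.7,"fingers":0},{"ax":0,"ay":0,"az":0,"tx":4,"ty":-0.7,"tz":-9.1,"fingers":0},{"ax":0,"ay":0,"az":0,"tx":4,"ty":-0.7,"tz":-9.1,"fingers":0},{"ax":0,"ay":0,"az":0,"tx":4,"ty":-0.7,"tz":-9.1,"fingers":0},{"ax":0,"ay":0,"az":0,"tx":0,"ty":0,"tz":0,"fingers":0},{"ax":0,"ay":0,"az":0,"tx":0,"ty":0,"tz":0,"fingers":0}]' 80
cat >> h.py <<'E'
def tip(off=.0182):
    robot.read_camera("top");p,r,s=pose();ax=-r.as_matrix()[:,0];t=p+ax*(off-.123);d=t-SEAT
    F=s["wrist_force"];B=(np.cross(YS,ZS),YS,ZS)
    print("t",round(s["time"],2),"tip xyz mm",[round(1000*d@v,1) for v in B],"tilt x,y",[round(ax@v,3) for v in B[:2]],"F",[round(F@v,1) for v in B],"w",round(s["gripper_width"],3))
E
python3 -c "
from h import *
tip()"
```

```text
time: 20.32
tcp_pos: [0.5033, 0.0136, 0.24]
tcp_rot: [0.045, 0.543, -0.07, 0.835]
wrist_force: [-0.8, -0.2, -1.0]
gripper_width: 0.199
t 20.38 tip xyz mm [np.float64(-0.6), np.float64(0.5), np.float64(60.0)] tilt x,y [np.float64(0.001), np.float64(-0.0)] F [np.float64(-0.4), np.float64(0.4), np.float64(-0.3)] w 0.193
```

```bash
python3 -m jog '[{"ax":0,"ay":0,"az":0,"tx":4,"ty":-0.7,"tz":-9.1,"fingers":0},{"ax":0,"ay":0,"az":0,"tx":4,"ty":-0.7,"tz":-9.1,"fingers":0},{"ax":0,"ay":0,"az":0,"tx":4,"ty":-0.7,"tz":-9.1,"fingers":0},{"ax":0,"ay":0,"az":0,"tx":4,"ty":-0.7,"tz":-9.1,"fingers":0},{"ax":0,"ay":0,"az":0,"tx":4,"ty":-0.7,"tz":-9.1,"fingers":0},{"ax":0,"ay":0,"az":0,"tx":0,"ty":0,"tz":0,"fingers":0},{"ax":0,"ay":0,"az":0,"tx":0,"ty":0,"tz":0,"fingers":0}]' 80
python3 -c "
from h import *
tip()"
```

```text
time: 21.25
tcp_pos: [0.5234, 0.0101, 0.1947]
tcp_rot: [0.045, 0.543, -0.07, 0.836]
wrist_force: [0.4, 0.5, -0.9]
gripper_width: 0.196
t 21.3 tip xyz mm [np.float64(-0.5), np.float64(0.5), np.float64(10.3)] tilt x,y [np.float64(0.0), np.float64(-0.001)] F [np.float64(0.1), np.float64(-0.6), np.float64(-0.7)] w 0.189
```

```bash
python3 -m jog '[{"ax":0,"ay":0,"az":0,"tx":2.4,"ty":-0.5,"tz":-4.4,"fingers":0},{"ax":0,"ay":0,"az":0,"tx":2,"ty":-0.4,"tz":-4.6,"fingers":0},{"ax":0,"ay":0,"az":0,"tx":1.2,"ty":-0.2,"tz":-2.7,"fingers":0},{"ax":0,"ay":0,"az":0,"tx":1.2,"ty":-0.2,"tz":-2.7,"fingers":0},{"ax":0,"ay":0,"az":0,"tx":0,"ty":0,"tz":0,"fingers":0}]' 80
python3 -c "
from h import *
tip()"
```

```text
time: 21.92
tcp_pos: [0.53, 0.0088, 0.1799]
tcp_rot: [0.045, 0.543, -0.07, 0.835]
wrist_force: [-0.3, -0.5, -0.8]
gripper_width: 0.193
t 21.98 tip xyz mm [np.float64(-0.5), np.float64(0.2), np.float64(-6.0)] tilt x,y [np.float64(0.001), np.float64(-0.0)] F [np.float64(-0.1), np.float64(-0.2), np.float64(-0.0)] w 0.194
```

The tip is in the hole without force, so I carry on.

```bash
python3 -m jog '[{"ax":0,"ay":0,"az":0,"tx":3.2,"ty":-0.5,"tz":-7.3,"fingers":0},{"ax":0,"ay":0,"az":0,"tx":3.2,"ty":-0.5,"tz":-7.3,"fingers":0},{"ax":0,"ay":0,"az":0,"tx":3.2,"ty":-0.5,"tz":-7.3,"fingers":0},{"ax":0,"ay":0,"az":0,"tx":0.8,"ty":-0.1,"tz":-1.8,"fingers":0},{"ax":0,"ay":0,"az":0,"tx":0.8,"ty":-0.1,"tz":-1.8,"fingers":0},{"ax":0,"ay":0,"az":0,"tx":0,"ty":0,"tz":0,"fingers":0},{"ax":0,"ay":0,"az":0,"tx":0,"ty":0,"tz":0,"fingers":0}]' 80
python3 -c "
from h import *
tip()"
python3 -m jog '[{"ax":0,"ay":0,"az":0,"tx":0.6,"ty":-0.1,"tz":-1.4,"fingers":0},{"ax":0,"ay":0,"az":0,"tx":0.4,"ty":-0.1,"tz":-0.9,"fingers":0},{"ax":0,"ay":0,"az":0,"tx":0,"ty":0,"tz":0,"fingers":0}]' 80
python3 -c "
from h import *
tip()"
```

```text
time: 22.85
tcp_pos: [0.5413, 0.007, 0.1548]
tcp_rot: [0.045, 0.543, -0.07, 0.836]
wrist_force: [-0.8, -0.5, -1.1]
gripper_width: 0.194
t 22.9 tip xyz mm [np.float64(-0.5), np.float64(0.4), np.float64(-33.8)] tilt x,y [np.float64(0.001), np.float64(-0.0)] F [np.float64(0.5), np.float64(-1.6), np.float64(-1.1)] w 0.196
time: 23.28
tcp_pos: [0.5425, 0.0068, 0.1533]
tcp_rot: [0.045, 0.543, -0.07, 0.836]
wrist_force: [-5.7, 0.1, 6.7]
gripper_width: 0.196
t 23.32 tip xyz mm [np.float64(0.2), np.float64(0.4), np.float64(-35.6)] tilt x,y [np.float64(-0.0), np.float64(-0.0)] F [np.float64(-1.8), np.float64(-1.3), np.float64(7.6)] w 0.19
```

The spindle makes contact at -35.6 mm against the expected -36, so it is home. Release and retreat.

```bash
python3 -m jog '[{"ax":0,"ay":0,"az":0,"tx":0.2,"ty":0,"tz":-0.5,"fingers":0},{"ax":0,"ay":0,"az":0,"tx":0,"ty":0,"tz":0,"fingers":30},{"ax":0,"ay":0,"az":0,"tx":0,"ty":0,"tz":0,"fingers":60},{"ax":0,"ay":0,"az":0,"tx":0,"ty":0,"tz":0,"fingers":60},{"ax":0,"ay":0,"az":0,"tx":0,"ty":0,"tz":0,"fingers":60},{"ax":0,"ay":0,"az":0,"tx":-4,"ty":0.7,"tz":9.1,"fingers":60},{"ax":0,"ay":0,"az":0,"tx":-8,"ty":1.4,"tz":18.3,"fingers":60},{"ax":0,"ay":0,"az":0,"tx":-16,"ty":2.7,"tz":36.5,"fingers":60},{"ax":0,"ay":0,"az":0,"tx":-20,"ty":3.4,"tz":45.7,"fingers":60},{"ax":0,"ay":0,"az":0,"tx":-20,"ty":3.4,"tz":45.7,"fingers":60},{"ax":0,"ay":0,"az":0,"tx":-10,"ty":-60,"tz":10,"fingers":60},{"ax":0,"ay":0,"az":0,"tx":-10,"ty":-60,"tz":0,"fingers":60}]' 80
python3 -m jog '[{"ax":0,"ay":0,"az":0,"tx":0,"ty":-60,"tz":0,"fingers":60},{"ax":0,"ay":0,"az":0,"tx":0,"ty":-40,"tz":0,"fingers":60},{"ax":0,"ay":0,"az":0,"tx":0,"ty":0,"tz":0,"fingers":60},{"ax":0,"ay":0,"az":0,"tx":0,"ty":0,"tz":0,"fingers":60}]' 80
python3 - <<'E'
from h import *
o=SEAT+ZS*.032;G=(0,255,0);k=SEAT+ZS*.087
overlay([(o,ZS,.024,.032,G),(k,ZS,.01,-.023,G),(k,ZS,.01,.023,G),(SEAT,ZS,.03,.008,(255,0,255))],[("scene",300,165,64,100),("top",285,215,69,100)],"pics/final.png")
E
```

```text
time: 24.82
tcp_pos: [0.4553, -0.1016, 0.3205]
tcp_rot: [0.043, 0.541, -0.069, 0.837]
wrist_force: [1.0, -0.5, -0.4]
gripper_width: 0.6
time: 25.32
tcp_pos: [0.4543, -0.2009, 0.3175]
tcp_rot: [0.046, 0.543, -0.07, 0.836]
wrist_force: [0.8, 1.0, -0.2]
gripper_width: 0.598
```

View pics/final.png

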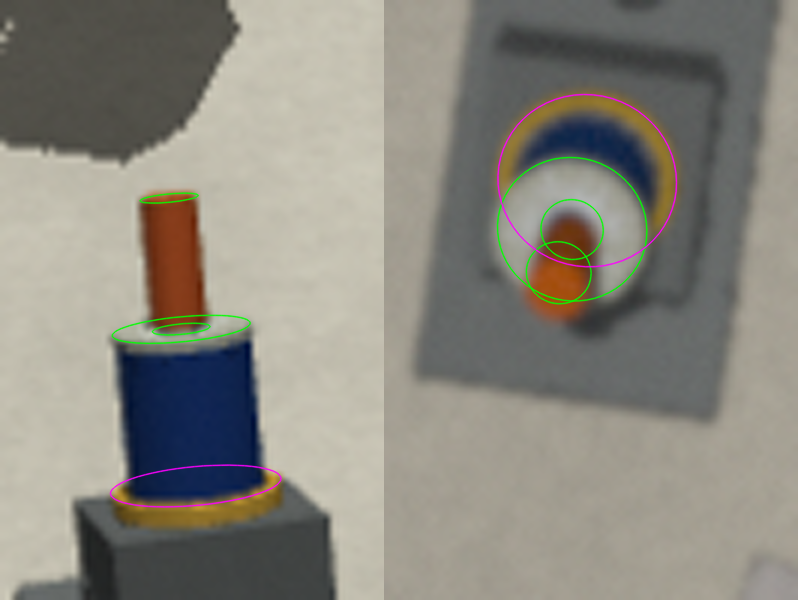

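The knob's underside lies on the spool. It leans slightly downhill, about 0.05 rad, which the hole's play allows. The spool is still in the cup. Last, a bystander check, then hand in.

Run:
```python
from h import *
a=cv2.imread("pics/scene0.png")[:,:,::-1].astype(int);b=robot.read_camera("scene").astype(int)
for n,(x,y,w,h) in dict(red=(448,203,26,36),amber=(411,222,28,40),awl=(164,238,20,30),glue=(404,270,28,58),dish=(190,345,52,48),scis=(472,243,40,65),tape=(322,335,34,24),gauge=(276,217,18,40)).items():
    print(n,np.abs(a[y:y+h,x:x+w]-b[y:y+h,x:x+w]).mean().round(1))
print(robot.sense()["wrist_force"].round(1),robot.hand_in())
```

```text
red 1.1
amber 1.2
awl 13.0
glue 1.1
dish 1.1
scis 1.2
tape 1.2
gauge 1.3
the job is handed in; nothing more can be done
[ 0.4  0.1 -0.2] None
```

I put the blue spool in the yellow cup, pushed the spindle through it into the stand's hole until it was home, let go, moved clear and handed the job in at about 25 s of the 64 s allowed.

- **Spool:** after release its top face and bore matched the predicted seated pose in both views. In the last picture it sits a millimetre or two downhill, still within the cup.
- **Spindle:** contact came with the rod end at -35.6 mm, against an expected -36 mm. It was within 0.5 mm of the axis at that point. The last picture shows the knob down on the spool.
- **Lean after release:** by eye the spindle settled about 0.05 rad downhill within the hole's play. The limit is 0.12 rad, and I did not measure this precisely.
- **Bystanders:** comparing first and last scene pictures showed no change for seven of the eight: the red and yellow spools, glue, dish, scissors, tape and gauge.
- **Awl:** this check disagreed; the picture around the awl changed (mean difference 13, against about 1 for the rest). The most likely cause is the arm or its shadow near it, or the spindle missing from beside it. I felt no contact forces there, but I did not confirm its position separately.

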